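# Unlock the reference-weight strongbox

### The arm

A 7-joint arm with a two-finger parallel gripper is mounted at the origin on a cart in front of the work surface, level with it; the furniture and walls round the work are solid. World frame = base frame: x ahead of the robot, y to its left, z up, the work surface at z = 0. Lengths are in m, angles in rad, forces in N, time in s.
With the tool pointing down it reaches from about 0.35 to 0.9 m from the base axis. Payload 19.9 kg.
Tool frame: the origin (TCP) lies between the finger pads; the fingertips stand 19 mm ahead of it and the grasp point (between the pads) is the TCP; z points along the fingers, y is the direction in which the jaws open and shut (so a half turn about z gives the same grasp; the last joint's range is limited). The gripper opens to 94 mm and grips with 3 to 60 N. Pads are 16 mm wide; open, the fingers measure 119 mm over their backs; the gripper's body (75 mm by 177 mm) begins 78 mm behind the grasp point.
Start: joints at [1.137, 0.417, -0.01, 1.614, 0.005, 1.111, -0.053], TCP at [0.239, -0.577, 0.224] pointing down, gripper open.
Joint ranges: [-2.81, 2.81], [-0.39, 2.02], [-1.27, 1.25], [0.06, 2.57], [-1.19, 4.33], [0.19, 2], [-2.82, 2.82]. Speed limits (rad/s): [1.89, 1.89, 2.39, 2.39, 3.01, 3.01, 3.01].

### API

Orientations are given as a 3x3 rotation matrix whose columns are the frame's x, y, z axes.
In Python, from rig import robot gives the robot as it stands. Calls block until the motion is done:
- robot.move_ptp(position, orientation): joint-space move of the TCP to a pose.
- robot.move_linear(position, velocity=0.15, frame=None, threshold=None): straight line of the TCP; frame=None keeps the orientation; velocity is the mean speed in m/s. With threshold (N) it stops when the force on the tool has changed by that much, and returns True; else False.
- robot.goto_joints(angles): joint-space move.
- robot.gripper_to(opening): finger opening in m; the grip force is fixed at half the most; returns when the fingers have stopped.
- robot.pause(seconds).
- robot.ik(position, orientation): joint angles nearest the present ones, or None.
- robot.get_state(): the state.
- robot.grab_frame(name): name is "scene" or "side" or "wrist"; returns the picture (420x560x3 uint8, red, green, blue); there is no depth.
- robot.camera_info(name): a dict with "fx", "fy", "cx", "cy" (pixels), "rvec" (rotation vector, rad) and "tvec" (3), from world to camera coordinates, as OpenCV has them. Camera axes: x right, y down, z forward; pixel columns grow to the right and rows downward; lengths in m; the calibration is good to about 2 mm. The wrist camera is an equidistant fisheye: a pixel r from the principal point sees the ray r / f radians off the axis. A picture is of the moment at which its call begins: read the wrist's pose just before it. camera_info takes no time and is no camera call; for the wrist camera it gives the pose at the moment of the call.
A pose or a line that the arm cannot do raises robot.PlanningError and nothing moves.
- robot.sign_off(): hands the job in, once; it reports no verdict.
The state is a dict: "time": time; "qpos": joint angles; "joint_vel": joint speeds; "effort": joint torques, N m; "ee_pos": TCP position; "tool_rot": TCP orientation; "force": force on the tool from outside, world axes, zero at the start; "moment": the same for the moment, N m; "opening": finger opening in m.
Only numpy, scipy, OpenCV 4.12 (cv2) and the standard library are available. Lean on these libraries where they do the work, as an engineer would, in place of code of your own. Each camera call takes 0.05 s, during which the arm holds its last target.

### The job

Open the combination lock of the blue strongbox; the code is 2 on the left dial and 4 on the right. Set the left dial first; the right dial is worn and opens only somewhere past its 4, towards the 5, so turn it slowly on from the mark until you feel it catch, without wrenching it, then pull the steel bail straight up until it stands fully raised, and let go. Leave the mortar cubes and core slices where they are.

Things in the scene. Friction and masses are not known exactly. Their poses are not given: they have to be found in the camera images.
- strongbox: blue steel strongbox, fixed to the bench, 146 mm deep (its x, away from its front) x 266 mm wide (its y, to its left) x 80 mm high; origin at the centre of its underside, z up. On the lid, 12 mm in front of the middle: the left dial at y = +85 mm, the right dial at y = -85 mm, the bail at y = 0.
- dial_left_grip (a point): grip point of the left dial (+y side): on its vertical axis, 28 mm above the lid. Black selector knob on a fixed dark plate with white numbers 1 to 6 round its far half: skirt 42 mm across up to 9.5 mm above the lid, on it a bar 42 mm long, 14 mm thick, up to 40.5 mm above the lid, to be pinched across its thickness. The x axis runs along the bar to the end with the white pointer line.
- dial_right_grip (a point): the same for the right dial (-y side of the box).
- dial_left (a joint): left dial's angle in rad: 0 with the pointer at number 1, 0.5 more for each number (2 = 0.5, 6 = 2.5), growing clockwise from above; at value v the pointer stands (1.25 - v) rad anticlockwise from the box's x axis. Friction about 0.03 N m; stays where left. For 2, anywhere within 0.17 rad of the mark serves.
- dial_right (a joint): the same for the right dial; mark 4 is at 1.5, but the true point, shown nowhere, lies 0.09 to 0.48 rad past it (clockwise). With the left dial set, turning across the true point lets the sprung bail jump up 4 mm and a tooth catch in the dial's wheel: the dial then has 0.06 rad of play each way, up to hard stops. Stop turning at about 0.1 N m, which is well caught.
- bail_grip (a point): centre of the bail's top bar: a U of bright steel rod, 8 mm thick, standing up from the lid; bar along the box's y, 48 mm wide over all (about 34 mm straight between the bends), bar centre 40 mm above the lid when locked (free space below it).
- bail (a joint): lift of the bail in m: about 0 locked, about 0.005 when both dials are right and the spring has lifted it, upper stop at 0.045. Above that first 4 mm it takes about 2.5 N to lift and stays where it is left.
- lock_teeth: two steel teeth at the foot of the bail, out of sight inside the box, held down by the dials' wheels, 22 mm from each dial's axis; they rise with the bail. Origin on the bail's axis, level with the lid top when locked. More than 12 N on them (about 0.26 N m on a caught dial, or 8 N of pull on a locked bail) counts as wrenching the lock.
- mortar_cube_1: grey mortar cube, 50 mm, loose, bystander on the right; origin under its centre.
- mortar_cube_2: grey mortar cube, 50 mm, loose, bystander on the right; origin under its centre.
- core_slice_1: speckled round slice of a drilled core, 47 mm across, 31 mm high, loose, bystander on the right; origin under its centre.

How it is judged:
By the outcome, as a careful person would: the job done as asked, in the order asked, and still so for the second after the job is handed in, with the robot touching nothing.
It also fails if it takes over 67 s, if anything falls off the work surface, if the arm or the gripper's body presses on something with over 40 N, if the wrist force passes 120 N, or if a joint passes its speed limit or range.

## Working session

There is one attempt and no reset: what is moved stays moved. The work goes in short steps, each a Python script; the robot and the scene stay as the last script left them, time stands still between calls to the robot, and variables do not carry over. Pictures are saved under pics/ and viewed, and the job is handed in when it is done.

```bash
mkdir -p pics; ls; python3 - <<'E'
from rig import robot
import cv2
s=robot.get_state(); print(s['time'],s['force'],s['moment'],s['opening'])
for n in ("scene","side"):
    cv2.imwrite(f"pics/{n}0.png",robot.grab_frame(n)[:,:,::-1]); print(robot.camera_info(n))
E
```

```text
pics
0.0 [ 0.49572561 -0.40431569  0.11862051] [-0.03566824 -0.01501462 -0.00100611] 0.09426164575885998
{'fx': 509.48455797904506, 'fy': 509.48455797904506, 'cx': 281.52847952455187, 'cy': 202.56254275105735, 'rvec': array([ 0.92187309, -2.2151372 ,  1.34094825]), 'tvec': array([0.27225591, 0.286969  , 0.76193134])}
{'fx': 509.2224878942704, 'fy': 509.2224878942704, 'cx': 272.09683649472873, 'cy': 214.02626894930034, 'rvec': array([ 2.14658859, -0.1215841 ,  0.04397602]), 'tvec': array([-0.47386764,  0.05800386,  1.11484693])}
```

View pics/scene0.png

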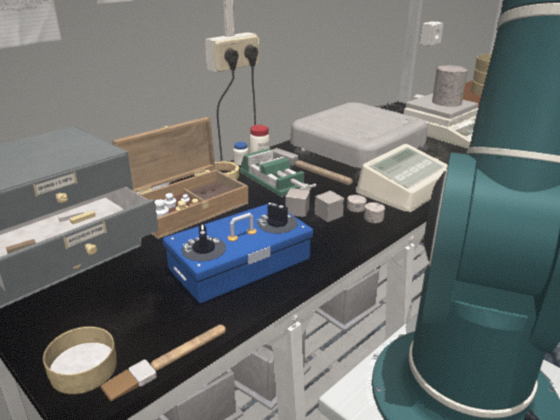

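View pics/side0.png

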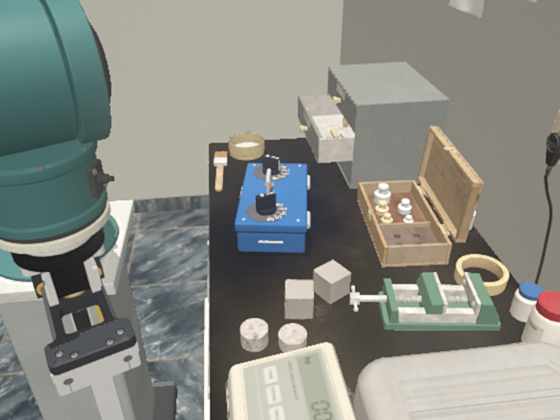

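```bash
python3 - <<'E'
import cv2
a=cv2.imread('pics/scene0.png')[195:305,155:320]; cv2.imwrite('pics/sc1.png',cv2.resize(a,None,fx=4.8,fy=4.8,interpolation=cv2.INTER_CUBIC))
a=cv2.imread('pics/side0.png')[145:255,225:325]; cv2.imwrite('pics/sd1.png',cv2.resize(a,None,fx=5.4,fy=5.4,interpolation=cv2.INTER_CUBIC))
E
```

```text
(no output)
```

View pics/sc1.png

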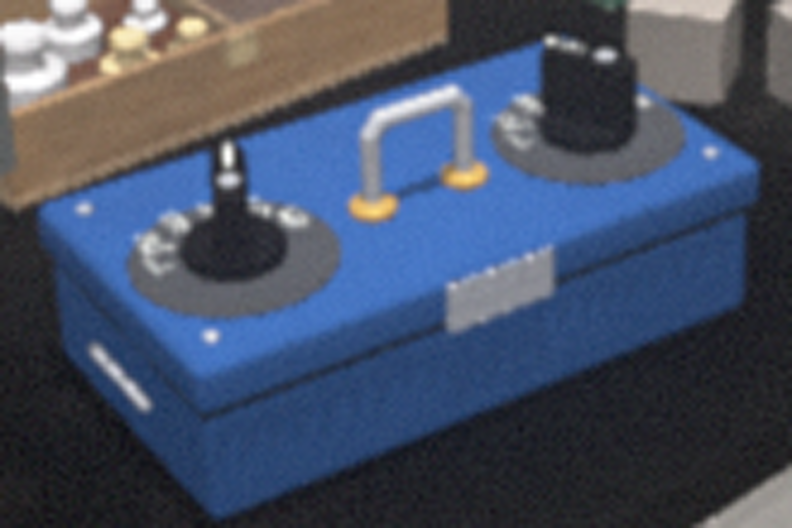

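View pics/sd1.png

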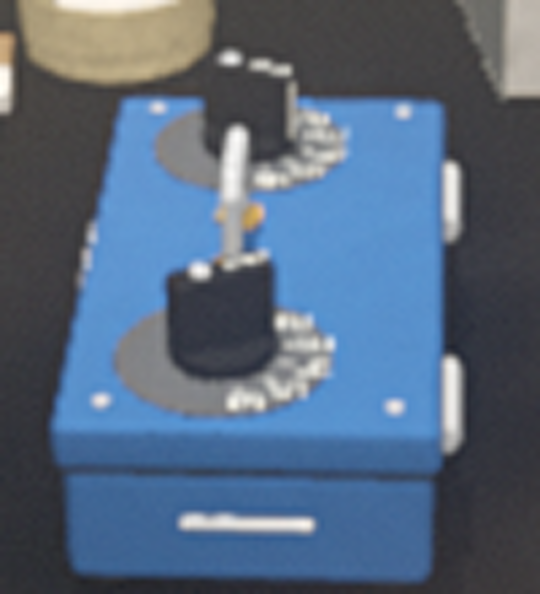

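```bash
cat > h.py <<'E'
import numpy as np, cv2
from rig import robot
from scipy.optimize import least_squares
from scipy.spatial.transform import Rotation as R
def proj(P,c):
    P=np.atleast_2d(P); Rm=cv2.Rodrigues(np.array(c['rvec']))[0]
    p=P@Rm.T+c['tvec']
    return np.c_[c['fx']*p[:,0]/p[:,2]+c['cx'],c['fy']*p[:,1]/p[:,2]+c['cy']]
def projf(P,c):
    P=np.atleast_2d(P); Rm=cv2.Rodrigues(np.array(c['rvec']))[0]
    p=P@Rm.T+c['tvec']; r=np.hypot(p[:,0],p[:,1]); th=np.arctan2(r,p[:,2])
    return np.c_[c['fx']*th*p[:,0]/r+c['cx'],c['fy']*th*p[:,1]/r+c['cy']]
def box2w(L,b):
    L=np.atleast_2d(L).astype(float); c,s=np.cos(b[2]),np.sin(b[2])
    return np.c_[b[0]+c*L[:,0]-s*L[:,1], b[1]+s*L[:,0]+c*L[:,1], L[:,2]]
E
python3 - <<'E'
from h import *
X,Y=.073,.133
A=[((40,208),(X,Y,.08)),((203,378),(-X,Y,.08)),((758,172),(-X,-Y,.08)),((418,108),(-.012,0,.12)),((234,258),(-.012,.085,.08)),((588,137),(-.012,-.085,.08))]
B=[((52,432),(-X,-Y,.08)),((443,432),(X,-Y,.08)),((122,98),(-X,Y,.08)),((443,100),(X,Y,.08)),((225,358),(-.012,-.085,.08)),((250,147),(-.012,.085,.08))]
cs,cd=robot.camera_info('scene'),robot.camera_info('side')
pa=np.array([a[0] for a in A])/4.8+[155,195]; La=np.array([a[1] for a in A])
pb=np.array([a[0] for a in B])/5.4+[225,145]; Lb=np.array([a[1] for a in B])
f=lambda b:np.r_[(proj(box2w(La,b),cs)-pa).ravel(),(proj(box2w(Lb,b),cd)-pb).ravel()]
best=min((least_squares(f,[.5,y,yaw]) for y in(-.2,0,.2) for yaw in (0,-1,1)),key=lambda r:r.cost)
print(best.x,best.cost);print(best.fun.reshape(-1,2).round(1))
b=best.x; print(box2w([(-.012,.085,.108),(-.012,-.085,.108),(-.012,0,.12)],b))
Rd=lambda a:np.c_[[np.cos(a),np.sin(a),0],[np.sin(a),-np.cos(a),0],[0,0,-1]]
for p in ([*b[:2],.33],):
  for a in (b[2],b[2]+np.pi/2,b[2]-np.pi/2): print(a,robot.ik(p,Rd(a)))
print(robot.get_state()['tool_rot'].round(2)); c=robot.camera_info('wrist'); print(c); Rm=cv2.Rodrigues(c['rvec'])[0]; print(-Rm.T@c['tvec'],Rm.T)
E
```

```text
[ 0.48483385  0.01840858 -0.16131396] 9.674249925956895
[[-1.1 -0.8]
 [-0.4 -0.5]
 [ 1.9 -2.2]
 [ 0.3  0.4]
 [ 0.9  0.4]
 [ 0.5 -0.4]
 [-0.2 -1.7]
 [ 0.6 -0.3]
 [-0.2 -1.3]
 [ 0.4 -0.9]
 [-0.2 -0.5]
 [-0.1 -0.6]]
[[ 0.48664194  0.10423241  0.108     ]
 [ 0.45933735 -0.06356049  0.108     ]
 [ 0.47298965  0.02033596  0.12      ]]
-0.1613139619981195 [ 0.44257053  0.10308359 -0.58327035  1.79368708  0.05951691  1.26228586
 -1.88845701]
1.4094823647967771 [ 0.53677663  0.11265264 -0.6872028   1.79120956  0.07487711  1.26396048
 -0.33127847]
-1.732110288793016 [ 0.87935822  0.17987528 -1.09045816  1.78362715  0.16648185  1.27800738
  2.72741365]
[[ 0.92  0.38 -0.  ]
 [ 0.38 -0.92  0.  ]
 [-0.   -0.   -1.  ]]
{'fx': 325.19226210127806, 'fy': 325.19226210127806, 'cx': 283.90469502099234, 'cy': 210.78327707029425, 'rvec': array([-2.43017473,  1.62591565,  0.20853782]), 'tvec': array([-0.62441784, -0.02503106,  0.39040877])}
[ 0.30653057 -0.54937575  0.38362546] [[ 3.81460180e-01 -8.94691832e-01 -2.32410537e-01]
 [-9.24384832e-01 -3.69451897e-01 -9.49630321e-02]
 [-9.01864687e-04  2.51061390e-01 -9.67970746e-01]]
```

```bash
cat >> h.py <<'E'
B0=np.array([ 0.48483385,  0.01840858, -0.16131396])
def Rd(a): return np.c_[[np.cos(a),np.sin(a),0],[np.sin(a),-np.cos(a),0],[0,0,-1]]
def st(): 
    s=robot.get_state(); print('t',round(s['time'],2),'p',s['ee_pos'].round(4),'F',s['force'].round(2),'M',s['moment'].round(3),'op',round(s['opening'],4),'q7',s['qpos'][6].round(2)); return s
E
python3 - <<'E'
from h import *
u=np.array([np.cos(B0[2]),np.sin(B0[2])])
p=B0[:2]-.115*u
robot.move_ptp([*p,.26],Rd(B0[2])); st()
c=robot.camera_info('wrist'); im=robot.grab_frame('wrist')[:,:,::-1]; cv2.imwrite('pics/w0.png',im)
import pickle; pickle.dump(c,open('w0.pkl','wb'))
E
```

```text
t 2.35 p [0.3716 0.0364 0.26  ] F [0.73 1.09 0.85] M [ 0.005  0.047 -0.039] op 0.0945 q7 -1.83
```

View pics/w0.png

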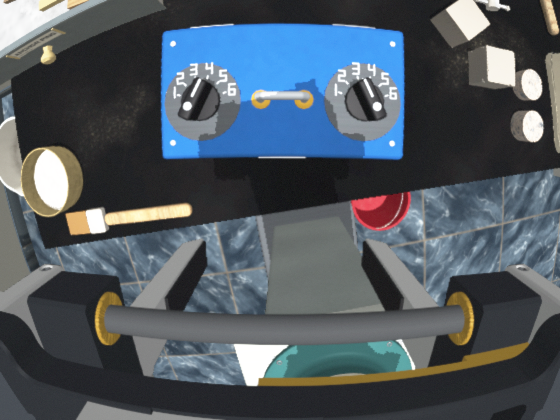

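```bash
python3 - <<'E'
from h import *
import pickle
im=cv2.imread('pics/w0.png'); c=pickle.load(open('w0.pkl','rb'))
L=[(-.012,.085,.08),(-.012,-.085,.08),(.073,.133,.08),(-.073,.133,.08),(.073,-.133,.08),(-.073,-.133,.08),(-.012,.017,.12),(-.012,-.017,.12)]
pp=projf(box2w(L,B0),c); print(pp.round(1))
big=cv2.resize(im[15:170,155:415],None,fx=3,fy=3,interpolation=cv2.INTER_CUBIC)
for p in pp: cv2.drawMarker(big,tuple(int(v) for v in ((p-[155,15])*3+1)),(0,255,255),cv2.MARKER_CROSS,8,1)
cv2.imwrite('pics/w0b.png',big)
cv2.imwrite('pics/w0c.png',np.hstack([cv2.resize(im[55:145,a:a+90],None,fx=4.4,fy=4.4,interpolation=cv2.INTER_CUBIC) for a in (160,320)]))
E
```

```text
[[202.6 102.3]
 [364.5 101.9]
 [161.4  31. ]
 [162.3 160.8]
 [405.4  30.4]
 [405.1 160.3]
 [264.7  96.2]
 [302.2  96.1]]
```

View pics/w0b.png

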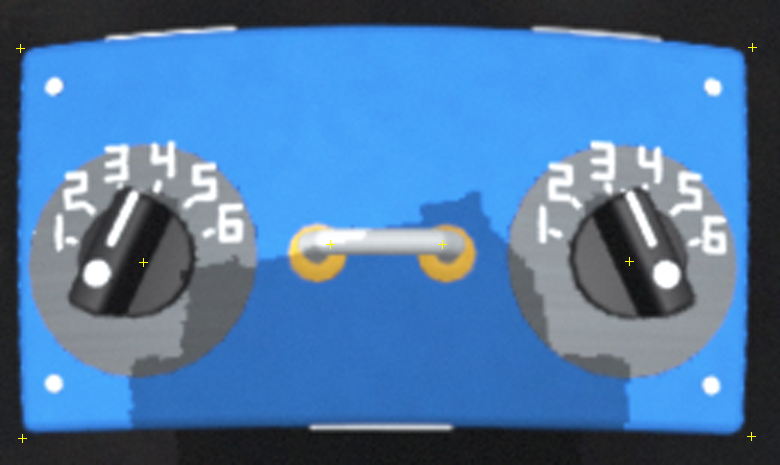

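View pics/w0c.png

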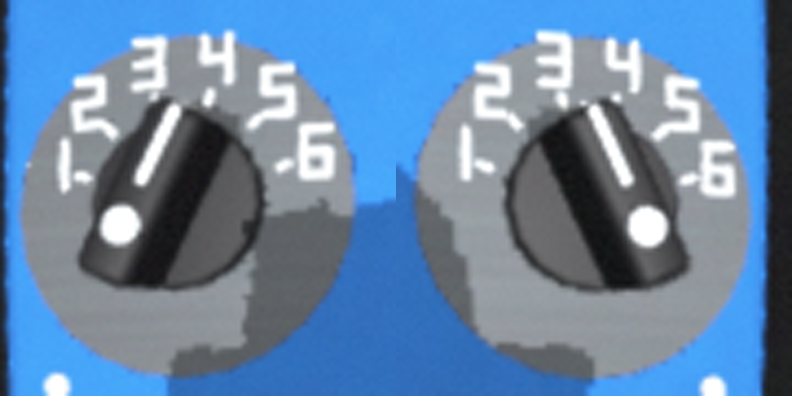

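```bash
python3 - <<'E'
from h import *
import pickle
c=pickle.load(open('w0.pkl','rb'))
g=lambda x,y:(x/3+155-.3,y/3+15-.3)
W=[(g(143,261),(-.012,.085,.081)),(g(622,261),(-.012,-.085,.081)),(g(383,241),(-.012,0,.12)),
 (g(54,86.5),None),]
L=np.array([w[1] for w in W[:3]]); p=np.array([w[0] for w in W[:3]])
# edges: screws symmetric -> yaw & centre check
f=lambda b:(projf(box2w(L,b[:3])+[0,0,b[3]],c)-p).ravel()
for r in (least_squares(lambda b:f([*b,0]),B0),least_squares(f,[*B0,0])): print(r.x,r.fun.round(2))
# pointer points on top of the bar (z=.1205): line outer end, dot
h=lambda x,y,x0:(x/4.4+x0-.4,y/4.4+55-.4)
Rm=cv2.Rodrigues(c['rvec'])[0]; C=-Rm.T@c['tvec']
def back(q,z):
    d=(np.array(q)-[c['cx'],c['cy']])/c['fx']; th=np.hypot(*d); v=np.r_[d/th*np.sin(th),np.cos(th)]; w=Rm.T@v
    return C+w*(z-C[2])/w[2]
for tip,dot,x0,x1 in (((177,105),(120,226),160,0),((597-396,105),(648-396,228),320,0)):
    a,b=back(h(*tip,x0),.1205),back(h(*dot,x0),.1205); d=(a-b)[:2]; th=np.arctan2(d[1],d[0])-B0[2]
    print('pointer rel',th,'v',1.25-th,'mid',(a+b)/2,np.hypot(*d))
print(box2w([(-.012,.085,.108),(-.012,-.085,.108)],B0))
E
```

```text
[ 0.48559415  0.0195225  -0.16447211] [-1.19 -0.23  1.54 -0.22 -0.29  0.4 ]
[ 0.48610481  0.01946528 -0.16445639 -0.00589129] [ 0.14 -0.28  0.2  -0.28 -0.29  0.49]
pointer rel -0.4654659265868808 v 1.7154659265868808 mid [0.49295023 0.10198376 0.1205    ] 0.02848204890211778
pointer rel 0.40947351476595467 v 0.8405264852340453 mid [ 0.46567477 -0.06086697  0.1205    ] 0.028346080649433388
[[ 0.48664194  0.10423242  0.108     ]
 [ 0.45933735 -0.06356049  0.108     ]]
```

```bash
sed -i 's/^B0=.*/B0=np.array([.4852,.0191,-.163])/' h.py; python3 - <<'E'
from h import *
p=box2w([(-.012,.085,.112)],B0)[0]; a=B0[2]-.455
robot.gripper_to(.05)
robot.move_ptp([*p[:2],.2],Rd(a)); st()
cv2.imwrite('pics/w1.png',robot.grab_frame('wrist')[:,:,::-1])
print(robot.move_linear(p,velocity=.12,threshold=6)); st()
robot.gripper_to(0.0); s=st()
for i in range(3): robot.pause(.05); st()
cv2.imwrite('pics/s1.png',robot.grab_frame('scene')[:,:,::-1][180:300,140:340].repeat(4,0).repeat(4,1))
E
```

```text
t 4.11 p [0.4868 0.1046 0.2001] F [-0.47 -0.76 -0.26] M [ 0.147 -0.034  0.029] op 0.0496 q7 -2.71
False
t 5.04 p [0.4875 0.1051 0.1126] F [ 0.01  0.27 -0.21] M [0.089 0.022 0.007] op 0.0497 q7 -2.79
t 5.69 p [0.4878 0.1057 0.1122] F [ 4.01  4.46 -3.4 ] M [ 1.205 -0.987 -0.053] op 0.0138 q7 -2.79
t 5.74 p [0.4877 0.1057 0.1122] F [ 3.61  4.81 -4.2 ] M [ 1.175 -0.985 -0.016] op 0.0136 q7 -2.79
t 5.79 p [0.4877 0.1057 0.1122] F [ 3.88  4.83 -4.38] M [ 1.158 -0.983  0.019] op 0.0141 q7 -2.79
t 5.84 p [0.4877 0.1057 0.1122] F [ 5.04  4.78 -4.01] M [ 1.095 -1.029 -0.033] op 0.0142 q7 -2.79
```

View pics/s1.png

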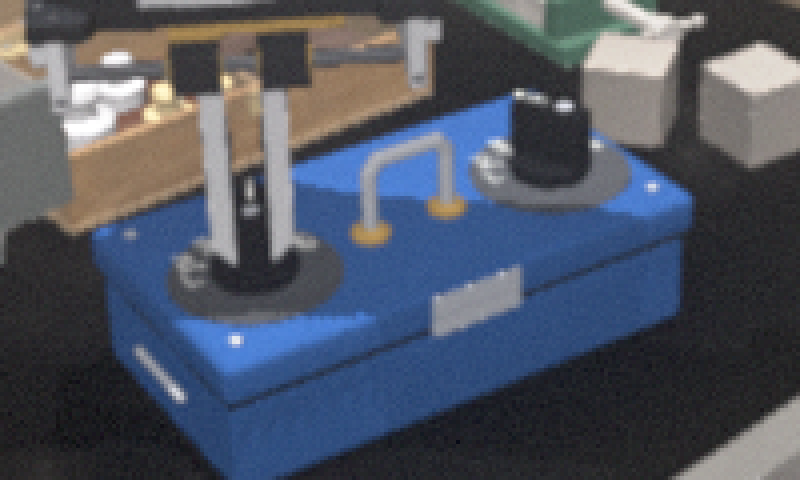

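```bash
cat >> h.py <<'E'
def ang(s): return np.arctan2(s['tool_rot'][1,0],s['tool_rot'][0,0])
E
python3 - <<'E'
from h import *
s=robot.get_state(); q=np.array(s['qpos']); d=B0[2]+.75-ang(s); print(d,q)
for k in (.5,1):
    q2=q.copy(); q2[6]+=d*k; robot.goto_joints(q2); s=st(); print(ang(s)-B0[2])
robot.pause(.1); st()
cv2.imwrite('pics/s2.png',robot.grab_frame('scene')[:,:,::-1][180:300,140:340].repeat(4,0).repeat(4,1))
E
```

```text
1.204592904225851 [ 0.31338038  0.42936394 -0.70765018  2.00390238  0.37205595  0.83631964
 -2.79135542]
t 6.54 p [0.4878 0.1057 0.1121] F [ 1.09 -0.49 -2.07] M [-0.186 -0.292  0.06 ] op 0.0136 q7 -2.19
0.14467266073646193
t 7.19 p [0.4878 0.1056 0.1122] F [ 2.64 -0.81 -4.73] M [-0.38  -0.52   0.008] op 0.0138 q7 -1.59
0.7457782545299759
t 7.29 p [0.4878 0.1056 0.1122] F [ 2.15 -0.95 -4.09] M [-0.548 -0.717 -0.026] op 0.0138 q7 -1.59
```

View pics/s2.png

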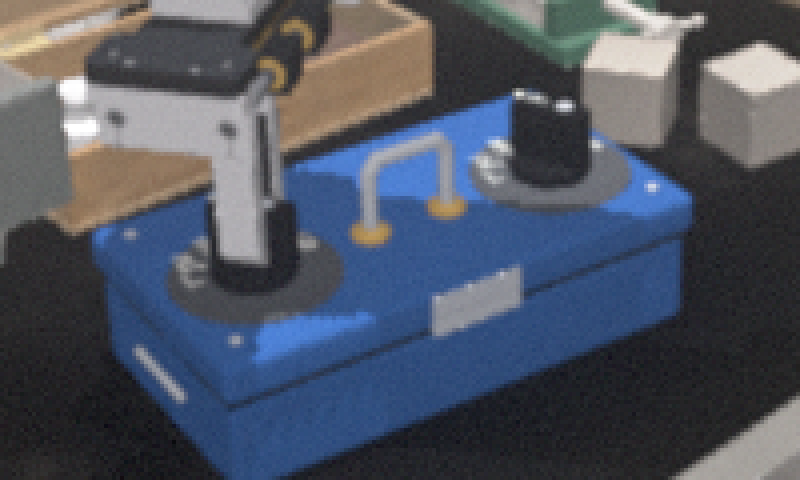

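```bash
python3 - <<'E'
from h import *
import pickle
s=robot.get_state(); p=s['ee_pos']
robot.gripper_to(.05)
robot.move_linear([p[0],p[1],.2],velocity=.2); st()
r=box2w([(-.012,-.085,.112)],B0)[0]
u=np.array([np.cos(B0[2]),np.sin(B0[2])])
c0=box2w([(-.1,0.03,.2)],B0)[0]
robot.move_ptp(c0,Rd(B0[2]))
c=robot.camera_info('wrist'); im=robot.grab_frame('wrist')[:,:,::-1]; pickle.dump(c,open('w2.pkl','wb'))
cv2.imwrite('pics/w2.png',im); st()
for o in (.41,.41+np.pi,.41-np.pi,-.85,-.85+np.pi): print(o,robot.ik([*r[:2],.15],Rd(B0[2]+o)))
E
```

```text
t 8.67 p [0.4877 0.1053 0.1998] F [ 0.28  1.11 -0.46] M [-0.099  0.035  0.034] op 0.0502 q7 -1.48
t 9.31 p [0.3917 0.0651 0.1997] F [ 0.25  0.23 -0.29] M [ 0.093 -0.038  0.036] op 0.05 q7 -2.02
0.41 [ 0.56592803  0.26984143 -0.56337725  2.05872758  0.1886487   0.86200737
 -1.428376  ]
3.5515926535897933 [ 0.97704693  0.41823588 -1.07937396  2.04833639  0.45959152  0.93949604
  1.46968158]
-2.731592653589793 [ 0.97704693  0.41823588 -1.07937396  2.04833639  0.45959152  0.93949604
  1.46968158]
-0.85 [ 0.51655968  0.2616789  -0.50620606  2.06017705  0.16653788  0.85822978
 -2.66834856]
2.291592653589793 [ 0.73807638  0.30936877 -0.76769035  2.05396831  0.27770179  0.88081915
  0.37295739]
```

View pics/w2.png

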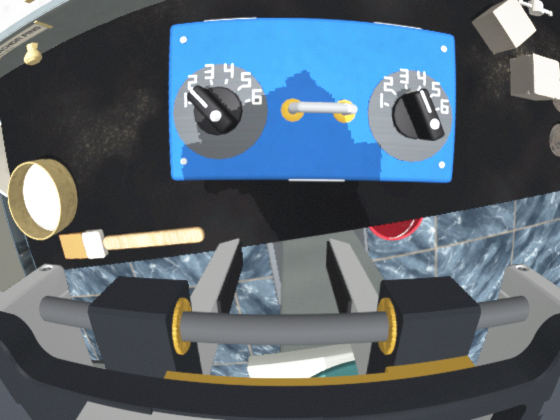

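```bash
cat >> h.py <<'E'
def mz(n=4):
    v=[]
    for _ in range(n): s=robot.get_state(); v.append([*s['force'],*s['moment']]); robot.pause(.02)
    return np.mean(v,0)
def turn_to(rel):
    "rel: tool angle relative to box x"
    s=robot.get_state(); q=np.array(s['qpos']); q[6]+=B0[2]+rel-ang(s); robot.goto_joints(q)
E
python3 - <<'E'
from h import *
r=box2w([(-.012,-.085,.112)],B0)[0]
robot.move_ptp([*r[:2],.17],Rd(B0[2]+.41))
print(robot.move_linear(r,velocity=.12,threshold=6)); st(); print(mz().round(3))
robot.gripper_to(0.0); st(); print(mz().round(3))
turn_to(-.25); s=st(); print(ang(s)-B0[2]); print(mz().round(3))
turn_to(-.27); s=st(); print(ang(s)-B0[2]); print(mz().round(3)); st()
cv2.imwrite('pics/s3.png',robot.grab_frame('scene')[:,:,::-1][180:300,140:340].repeat(4,0).repeat(4,1))
E
```

```text
False
t 10.6 p [ 0.4599 -0.0624  0.1126] F [ 1.47 -0.2  -0.19] M [-0.018  0.016  0.033] op 0.05 q7 -1.47
[ 0.258  0.252 -0.208  0.011 -0.012  0.028]
t 11.32 p [ 0.4596 -0.0623  0.1121] F [-2.43  4.7   4.35] M [ 1.409  0.459 -0.075] op 0.0139 q7 -1.47
[-2.026  5.219  4.514  1.385  0.449 -0.022]
t 12.08 p [ 0.4595 -0.0619  0.1121] F [-2.14  5.72  2.67] M [ 1.411  0.244 -0.01 ] op 0.014 q7 -2.13
-0.24671102263084424
[-1.653  5.205  2.358  1.382  0.26  -0.028]
t 12.4 p [ 0.4596 -0.0619  0.1121] F [-1.11  3.34  2.29] M [ 0.927  0.237 -0.033] op 0.0143 q7 -2.15
-0.26799337164151427
[-0.927  3.403  2.193  0.912  0.226  0.004]
t 12.47 p [ 0.4596 -0.0619  0.1121] F [-0.28  3.89  2.11] M [0.944 0.199 0.054] op 0.0139 q7 -2.15
```

View pics/s3.png

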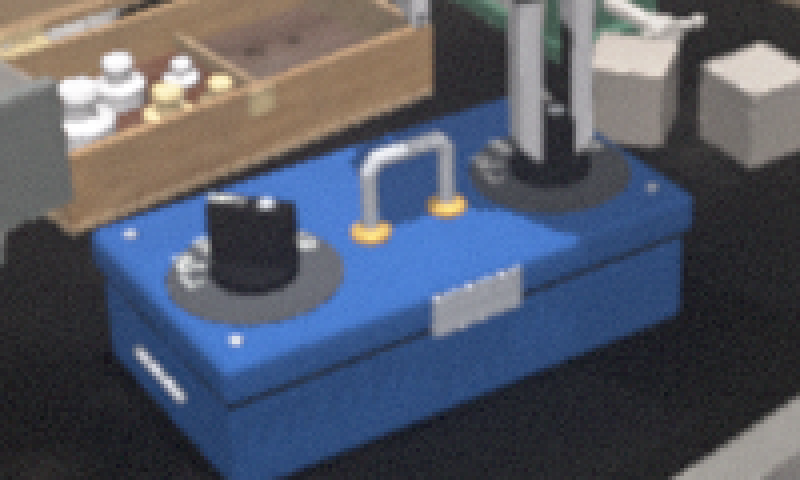

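```bash
python3 - <<'E'
from h import *
s=robot.get_state(); q0=np.array(s['qpos']); a0=ang(s)-B0[2]
f0=robot.grab_frame('scene').astype(float)[205:242,225:258]
d=0; 
while a0-d>-.81:
    d+=.015; q=q0.copy(); q[6]-=d; robot.goto_joints(q)
    m=mz(4); s=robot.get_state(); a=ang(s)-B0[2]
    if abs(m[5])>.06: 
        m2=mz(5); m[5]=m2[5]
    f=robot.grab_frame('scene').astype(float)[205:242,225:258]
    print(round(s['time'],2),'v',round(1.25-a,3),'cmd',round(1.25-a0+d,3),'Mz',m[5].round(3),'F',m[:3].round(1),'df',round(abs(f-f0).mean(),2))
    if abs(m[5])>.075: break
st()
cv2.imwrite('pics/s4.png',robot.grab_frame('scene')[:,:,::-1][180:300,140:340].repeat(4,0).repeat(4,1))
E
```

```text
12.88 v 1.533 cmd 1.534 Mz -0.021 F [-0.6  3.4  2.5] df 2.95
13.25 v 1.549 cmd 1.549 Mz 0.007 F [-0.7  3.1  2.8] df 3.39
13.62 v 1.564 cmd 1.564 Mz -0.002 F [-1.1  3.5  2.6] df 3.72
13.98 v 1.579 cmd 1.579 Mz -0.026 F [-1.2  3.8  2.7] df 4.09
14.35 v 1.594 cmd 1.594 Mz 0.006 F [-1.4  3.7  2.4] df 4.14
14.72 v 1.609 cmd 1.609 Mz 0.021 F [-0.7  4.2  2.5] df 4.4
15.08 v 1.624 cmd 1.624 Mz -0.047 F [-1.   4.5  2.6] df 11.54
15.45 v 1.639 cmd 1.639 Mz -0.053 F [-0.5  4.7  1.9] df 11.6
15.82 v 1.654 cmd 1.654 Mz -0.018 F [-0.3  4.9  1.7] df 11.75
16.18 v 1.669 cmd 1.669 Mz -0.004 F [-0.6  5.   1.6] df 11.93
16.55 v 1.684 cmd 1.684 Mz -0.022 F [-0.6  4.5  1.7] df 12.17
16.92 v 1.699 cmd 1.699 Mz 0.01 F [-0.1  4.8  1. ] df 12.17
17.28 v 1.714 cmd 1.714 Mz -0.007 F [-1.   5.4  1.8] df 12.17
17.65 v 1.729 cmd 1.729 Mz -0.041 F [-0.3  5.3  1.3] df 12.44
18.02 v 1.743 cmd 1.744 Mz 0.032 F [0.2 4.8 1.1] df 12.8
18.38 v 1.758 cmd 1.759 Mz 0.066 F [-0.5  5.2  1. ] df 12.69
18.83 v 1.773 cmd 1.774 Mz 0.125 F [0.  5.2 1. ] df 12.84
t 18.97 p [ 0.4596 -0.0618  0.1121] F [0.37 6.1  0.41] M [1.266 0.175 0.088] op 0.0137 q7 -2.41
```

View pics/s4.png

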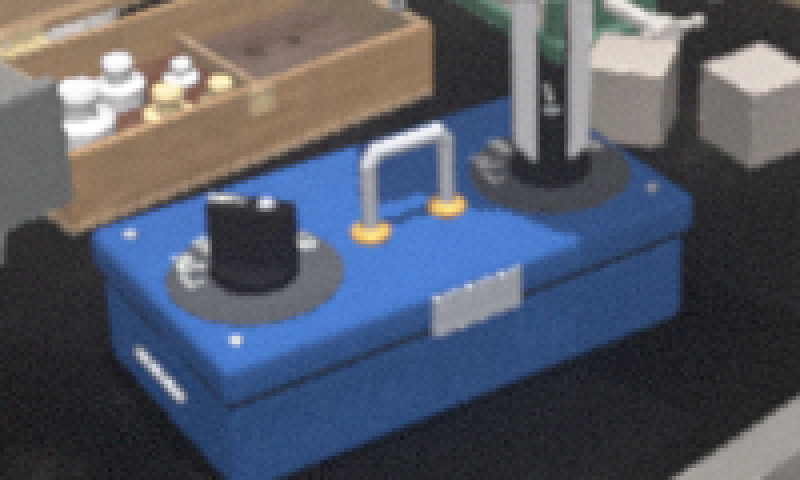

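```bash
python3 - <<'E'
from h import *
turn_to(1.25-1.715); print(mz().round(3)); s=st()
p=s['ee_pos']; robot.gripper_to(.05); robot.move_linear([p[0],p[1],.21],velocity=.2)
b=box2w([(-.012,0,.125)],B0)[0]
robot.move_ptp([*b[:2],.21],Rd(B0[2]+np.pi/2)); st()
cv2.imwrite('pics/s5.png',robot.grab_frame('scene')[:,:,::-1][180:300,140:340].repeat(4,0).repeat(4,1))
cv2.imwrite('pics/w5.png',robot.grab_frame('wrist')[:,:,::-1])
E
```

```text
[-1.341  4.976  1.461  1.154  0.272  0.009]
t 19.33 p [ 0.4596 -0.0618  0.1121] F [-1.25  4.5   1.46] M [1.211 0.318 0.091] op 0.0139 q7 -2.35
t 22.31 p [0.4732 0.021  0.2097] F [ 0.02  0.96 -0.31] M [-0.042 -0.082 -0.006] op 0.0501 q7 -0.49
```

View pics/s5.png

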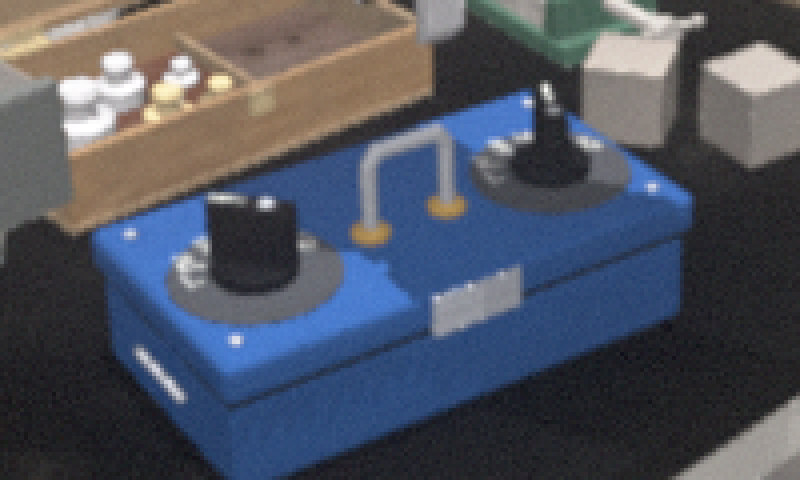

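View pics/w5.png

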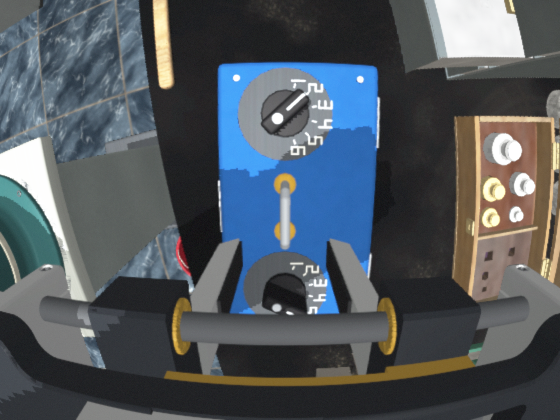

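```bash
python3 - <<'E'
from h import *
b=box2w([(-.012,0,.125)],B0)[0]
print(robot.move_linear(b,velocity=.1,threshold=5)); st()
robot.gripper_to(0.0); s=st()
p=s['ee_pos']
print(robot.move_linear([p[0],p[1],p[2]+.006],velocity=.02,threshold=7)); st()
cv2.imwrite('pics/s6.png',robot.grab_frame('scene')[:,:,::-1][180:300,140:340].repeat(4,0).repeat(4,1))
E
```

```text
False
t 23.41 p [0.4737 0.0211 0.1255] F [-0.07  0.31  0.05] M [-0.067 -0.069  0.016] op 0.0496 q7 -0.62
t 24.16 p [0.4738 0.021  0.1251] F [ 3.78 -0.8  -0.69] M [-0.301 -0.966  0.02 ] op 0.0069 q7 -0.62
False
t 24.62 p [0.4738 0.021  0.1312] F [ 2.74 -0.57  1.46] M [-0.217 -0.604 -0.078] op 0.0074 q7 -0.61
```

View pics/s6.png

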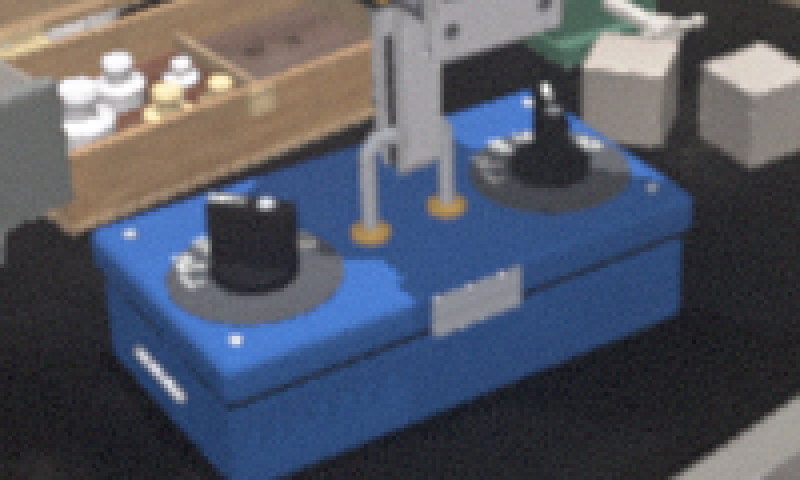

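```bash
python3 - <<'E'
from h import *
s=st();p=s['ee_pos']
print(robot.move_linear([p[0],p[1],.158],velocity=.04,threshold=8)); st()
print(robot.move_linear([p[0],p[1],.1715],velocity=.015,threshold=8)); st()
robot.pause(.1); st()
cv2.imwrite('pics/s7.png',robot.grab_frame('scene')[:,:,::-1][170:290,140:340].repeat(4,0).repeat(4,1))
E
```

```text
t 24.67 p [0.4738 0.021  0.1312] F [ 1.95 -1.12  1.32] M [-0.225 -0.627 -0.005] op 0.0071 q7 -0.61
False
t 25.49 p [0.4738 0.021  0.158 ] F [ 2.25 -0.22 -0.66] M [-0.192 -0.517 -0.004] op 0.0069 q7 -0.57
True
t 26.07 p [0.4738 0.0209 0.1652] F [ 3.36  1.7  -4.54] M [ 0.161 -0.881  0.016] op 0.007 q7 -0.56
t 26.17 p [0.4738 0.0209 0.1652] F [ 3.99  0.1  -3.11] M [ 0.14  -0.907  0.038] op 0.0073 q7 -0.56
```

View pics/s7.png

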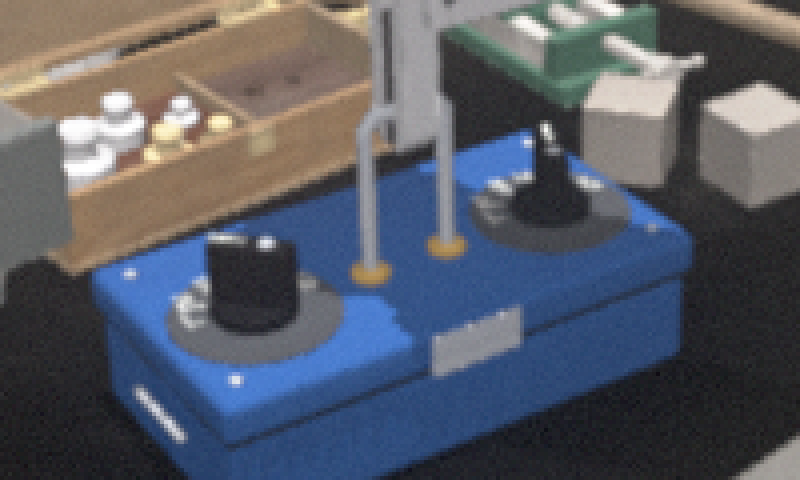

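```bash
python3 - <<'E'
from h import *
p=robot.get_state()['ee_pos']
robot.gripper_to(.05); robot.move_linear([p[0],p[1],.26],velocity=.15); st()
q=box2w([(-.13,0,.29)],B0)[0]; robot.move_ptp(q,Rd(B0[2])); robot.pause(.3); st()
im=robot.grab_frame('scene')[:,:,::-1]; cv2.imwrite('pics/s8.png',im[150:300,140:340].repeat(4,0).repeat(4,1))
L=[(-.012,0,.12+.045),(-.012,0,.125)]; print((proj(box2w(L,B0),robot.camera_info('scene'))-[140,150])*4)
cv2.imwrite('pics/w8.png',robot.grab_frame('wrist')[:,:,::-1])
E
```

```text
t 27.82 p [0.4734 0.0208 0.2593] F [-0.5   1.03  0.48] M [-0.075 -0.077 -0.027] op 0.0496 q7 -0.43
t 29.36 p [0.357  0.0402 0.2899] F [-0.05 -0.36 -0.25] M [0.067 0.018 0.007] op 0.0502 q7 -1.74
[[405.0054754  189.42827521]
 [407.54242035 263.00620255]]
```

View pics/s8.png

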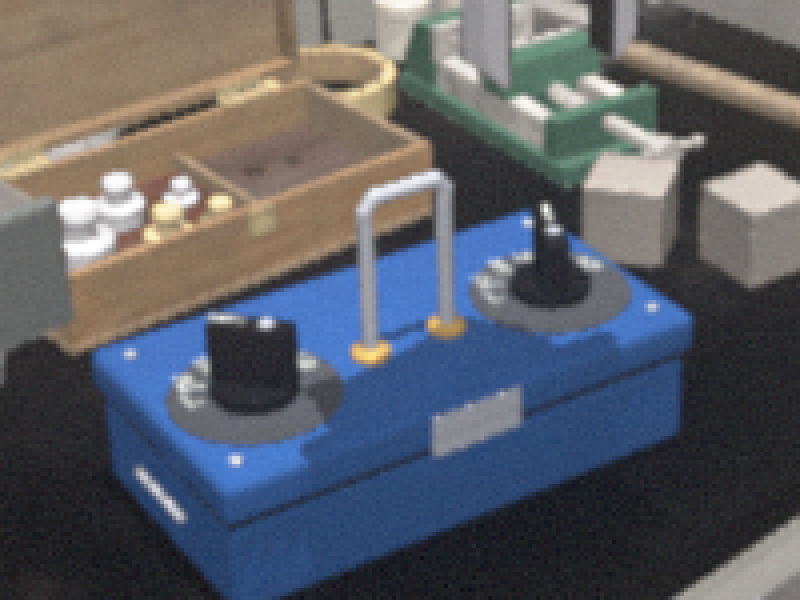

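View pics/w8.png

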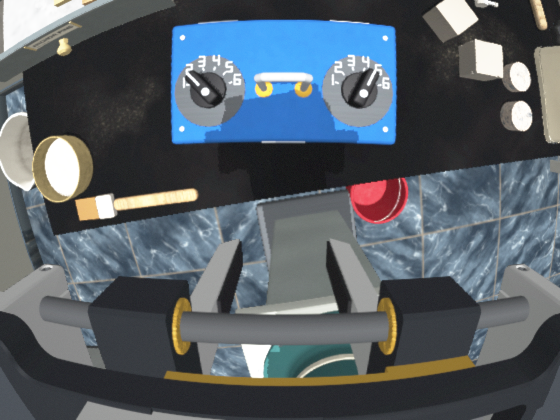

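The pictures show the bail fully raised, with its bar midpoint at about (405,187) in the scene crop against 189 predicted for a 45 mm lift. The left dial is at 2, the right dial is past 4, and the cubes and slices have not moved.

```bash
python3 -c "
from rig import robot
print(robot.sign_off())"
```

```text
the job is handed in; nothing more can be done
None
```

The strongbox lock is open: the bail stands fully raised, and I handed the job in at about 29 s with the gripper clear of everything.

- **Left dial:** I set it first, to 2 (0.50 rad by tool angle). Later pictures show it still there.
- **Right dial:** I turned it on from the 4 in 0.015 rad steps. The bail jumped up at about 1.62 rad. I carried on until the resistance rose, stopped at about 0.12 N m (a little over the 0.1 N m asked, well under the 0.26 N m limit), and backed off to about 1.715 rad to unload it.
- **Bail:** I pulled it straight up until it met its upper stop, 40 mm above its sprung-up position, with a force change of 8 N or less. After I let go it stayed up. In the last picture its bar is within about 1 pixel of where a 45 mm lift would put it.

In the last pictures the mortar cubes and core slices are where they were. One check disagreed slightly: the wrist camera put the box about 1 mm off the other two cameras, and about 6 mm off in height. I averaged the sideways positions and kept the given height, and the grasps and forces showed no problem.

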